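Third hand for the spice rack's rail

TASK

A small wooden spice rack lies on its back on the worktop, half assembled: pick up the loose rail, slide the square tenon at one of its ends (either one) fully home into the square mortise of the rack's standing side panel, with the rail lying level along the back board, until the rail's shoulder closes flat on the panel. Then be the third hand for the person who will drive the screw from outside: without ramming it, keep the rail pushed endwise against the panel with a steady force of about 12 N, and finish while still gripping it and pushing like that. Leave the spice jars and the screwdriver where they are.

Things in the scene. Friction and masses are not known exactly. Their poses are not given: they have to be found in the camera images.
- rail: loose rail of pale plywood lying on the worktop, 34 x 34 mm square in section, about 0.14 kg. 180 mm between its two flat shoulders; beyond each a centred square tenon 18 x 18 mm, 12 mm long (the last 4 mm taper to 13 x 13): 204 mm overall, both ends alike. Origin: middle of its underside; x along its length, z up
- rail_center (a point): centre of the rail, 17 mm above its underside; axes as the rail's
- rack: half-built rack of the same plywood on its back on a thin non-slip mat; it does not shift when pushed. Origin: on the worktop under the middle of its back board, which is 170 mm (x) by 216 mm (y), upper face 13 mm above the worktop. At its +y end (the robot's left) stands the side panel. Along its far edge (x = 69 to 83 mm) the shelf stands 73 mm high. The -y end is open: the rail comes in there
- side_panel: the rack's standing side panel: plywood 18 mm thick, 170 mm along the rack's x, its top 83 mm above the worktop; stiff, it does not give under the push. Origin: middle of its lower edge, on its outer face; axes as the rack's
- mortise (a point): centre of the mouth of the square mortise in the panel's inner face: 21 x 21 mm, 15 mm deep, 30 mm above the worktop and 17 mm above the back board, so a rail lying on that board meets it with 1.5 mm of play on every side. Axes as the rack's: -y points out of the mortise, square to the panel; the tenon goes in along +y. With the rail home its centre lies 90 mm out along -y
- screwdriver: screwdriver with a black handle, 200 mm long and 26 mm thick, lying on the worktop left of the rack; leave it. Origin: under its middle
- spice_jar_1: spice jar with a green lid, 46 mm across and 106 mm tall, standing at the back on the right; leave it. Origin: centre of its foot
- spice_jar_2: a second such jar beside it; leave it
- spice_jar_3: a third such jar; leave it
Things that resemble listed ones, but are neither listed nor needed, are in the scene too. What is shaped like the spice_jar_1 but blue or orange is not meant.

How it is judged:
By the outcome, as a careful person would: the job done as asked, in the order asked, and still so for the second after the job is handed in, while the arm keeps its last pose, push and grip.
It also fails if it takes over 51 s, if anything falls off the work surface, if the arm or the gripper's body presses on something with over 40 N, if the wrist force passes 120 N, or if a joint passes its speed limit or range.

ROBOT

A 6-joint arm with a two-finger parallel gripper is mounted at the origin on a cart in front of the work surface, level with it; the furniture and walls round the work are solid. World frame = base frame: x ahead of the robot, y to its left, z up, the work surface at z = 0. Lengths are in m, angles in rad, forces in N, time in s.
With the tool pointing down it reaches from about 0.325 to 0.775 m from the base axis. Payload 9.3 kg.
Tool frame: the origin (TCP) lies at the very end of the fingers, on their centre line; the grasp point (between the pads) lies 19 mm behind it; z points along the fingers, y is the line along which they close (so a half turn about z gives the same grasp; the last joint's range is limited). The gripper opens to 85 mm and grips with 20 to 120 N. Pads are 22 mm wide; open, the fingers measure 114 mm over their backs; the gripper's body (76 mm by 85 mm) begins 54 mm behind the grasp point. The pads swing forward as they close: fully open they stand 13 mm farther back than shut.
Start: joints at [-1.336, 0.259, 0.021, 1.334, 0, 1.418], TCP at [0.208, -0.509, 0.231] pointing down, gripper open.
Joint ranges: [-3.04, 3.04], [-0.91, 1.82], [-1.04, 1.36], [-1.92, 1.95], [-1.52, 1.45], [-3.14, 3.14]. Speed limits (rad/s): [2.22, 2.22, 2.79, 3.14, 3.14, 3.14].

INTERFACE

Orientations are given as a rotation vector (axis times angle).
In Python, from workcell import r gives the robot as it stands.
- The arm moves only by the tool play_rows, never from a script. Its argument "series" is a list of rows, each an object with "translation": the shift along the tool's x, y, z in cm, a list of three; "roll": the turn about the tool's z in rad. In form: [{"translation": [dx, dy, dz], "roll": roll}, ...]. A call has exactly 8 rows; each row is the pose to reach, as a shift and turn from the pose commanded when the call began, along the tool's axes at that moment; what a row does not reach only later rows make up. A row lasts 1/10 s, in which the tool goes at most 50 mm and 8.59 degrees, less where a joint would pass 70% of its speed; a pose out of reach is approached as far as the arm can. A call with a gripper value outside its range is refused whole. "fingers" is the finger opening in cm, from 0 to 8.54, set as the call begins (left out, the last holds). The fingers move at their own pace and stop on an object; "squeeze" is the grip in N (left out, the last holds). Time passes only in rows, so rows that repeat a pose let the fingers close, or fill a call up. It gives the time, the measured TCP pose, the force, the opening and the grip force at its end, in the units of the state.
- r.read_state(): the state, without advancing time (a new reading comes with each control period).
- r.read_camera(name): name is "scene" or "top"; returns the picture (420x560x3 uint8, red, green, blue); there is no depth.
- r.calibration(name): a dict with "intrinsics" (3x3 intrinsics, pixels), "D" ([k1, k2, p1, p2, k3] as OpenCV has them; the pictures are not rectified), "position" and "rotation" of the camera in the world. Camera axes: x right, y down, z forward; pixel columns grow to the right and rows downward; lengths in m; the calibration is good to about 2 mm. A picture is of the moment at which its call begins. calibration takes no time and is no camera call.
- r.hand_in(): hands the job in; it is judged then, once.
The state is a dict: "t": time; "q": joint angles; "joint_velocities": joint speeds; "tau": joint torques, N m; "tool_pos": TCP position; "ee_rot": TCP orientation; "wrist_force": force on the tool from outside, world axes, zero at the start; "moment": the same for the moment, N m; "width": finger opening in m; "gripper_force": force on a finger pad.
Only numpy, scipy, OpenCV 4.12 (cv2) and the standard library are available. Lean on these libraries where they do the work, as an engineer would, in place of code of your own. Each camera call takes 0.05 s, during which the arm holds its last target. There are 200 camera calls.

## Working session

There is one attempt and no reset: what is moved stays moved. The work goes in short steps, Python scripts to look and compute and a tool call to move; the robot and the scene stay as the last step left them, time stands still between calls to the robot, and variables do not carry over. Pictures are saved under pics/ and viewed, at most 10 in all, crops included, and the job is handed in when it is done.

Besides the shell and the picture viewer there is one more tool, called after "Call:" by a JSON object that holds its "name" and its "arguments". play_rows: Moves the arm, as the interface text tells. Its arguments: {"type":"object","properties":{"series":{"type":"array","items":{"type":"object","properties":{"translation":{"type":"array","items":{"type":"number"}},"roll":{"type":"number"}}}},"fingers":{"type":"number"},"squeeze":{"type":"number"}},"required":["series"]}

```bash
mkdir -p pics; python3 - <<'E'
from workcell import r
import cv2
for n in("scene","top"):
    im=r.read_camera(n); cv2.imwrite(f"pics/{n}0.png",im[:,:,::-1]); c=r.calibration(n); print(n,c)
s=r.read_state(); print(s)
E
```

```text
scene {'intrinsics': array([[523.16407927,   0.        , 274.47739789],
       [  0.        , 523.16407927, 205.84291585],
       [  0.        ,   0.        ,   1.        ]]), 'D': array([-0.15444998,  0.        ,  0.        ,  0.        ,  0.        ]), 'position': array([-0.10964937, -1.08655343,  0.99053377]), 'rotation': array([-2.11420297,  0.5995367 , -0.29213966])}
top {'intrinsics': array([[399.39928487,   0.        , 283.56371156],
       [  0.        , 399.39928487, 202.11108754],
       [  0.        ,   0.        ,   1.        ]]), 'D': array([-0.04615083,  0.        ,  0.        ,  0.        ,  0.        ]), 'position': array([0.46574515, 0.02897616, 1.08926291]), 'rotation': array([-2.15206729,  2.19241151, -0.10352458])}
{'t': 0.1, 'q': array([-1.33562238e+00,  2.59119867e-01,  2.08317432e-02,  1.33372817e+00,
       -2.33756395e-05,  1.41819665e+00]), 'joint_velocities': array([-0.00129494, -0.00100289,  0.00170239, -0.00133473,  0.00156356,
       -0.00097659]), 'tau': array([ 6.17313854e-03, -5.56695521e+01,  3.45066833e+01,  1.17278838e-02,
       -6.07164930e-05, -1.98427472e-06]), 'tool_pos': array([ 0.20789679, -0.50890511,  0.23073302]), 'ee_rot': array([-3.08153273e+00, -6.05069603e-01,  1.15738983e-04]), 'wrist_force': array([ 0.07167603, -0.02124928,  0.16644677]), 'moment': array([-0.05073972, -0.05834462,  0.002959  ]), 'gripper_force': 0.0, 'width': 0.08548794233849474}
```

View pics/scene0.png

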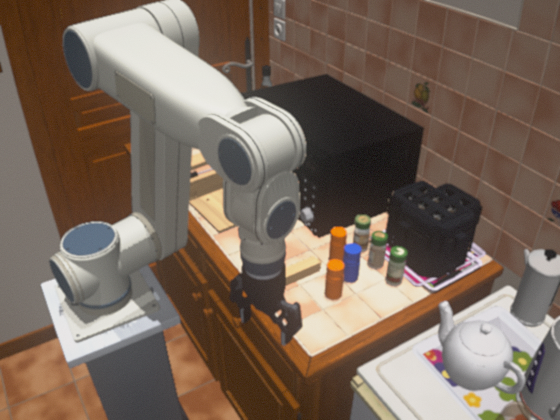

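View pics/top0.png

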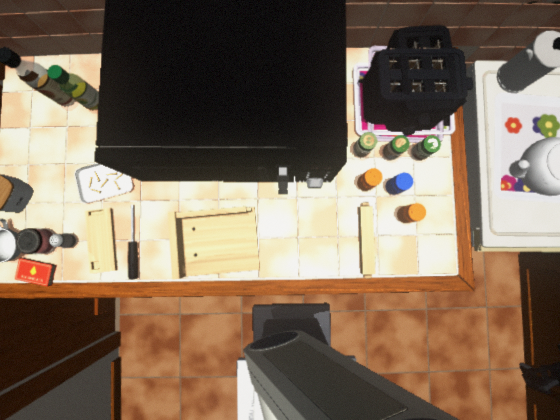

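The scene picture shows the arm hiding most of the rack, with the rail's end at about (300,268). The top picture shows the rack at about (217,242) with its panel on the left (col. 180), the rail at (367,240), a look-alike board at (101,239), and the screwdriver at (133,240). Next I'll enlarge the rack and the rail.

```bash
python3 - <<'E'
import cv2,numpy as np
a=cv2.imread("pics/top0.png")
A=cv2.resize(a[195:290,165:270],None,fx=5,fy=5,interpolation=cv2.INTER_CUBIC)
B=cv2.resize(a[195:290,340:395],None,fx=5,fy=5,interpolation=cv2.INTER_CUBIC)
cv2.imwrite("pics/c1.png",np.hstack([A,B]))
E
```

```text
(no output)
```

View pics/c1.png

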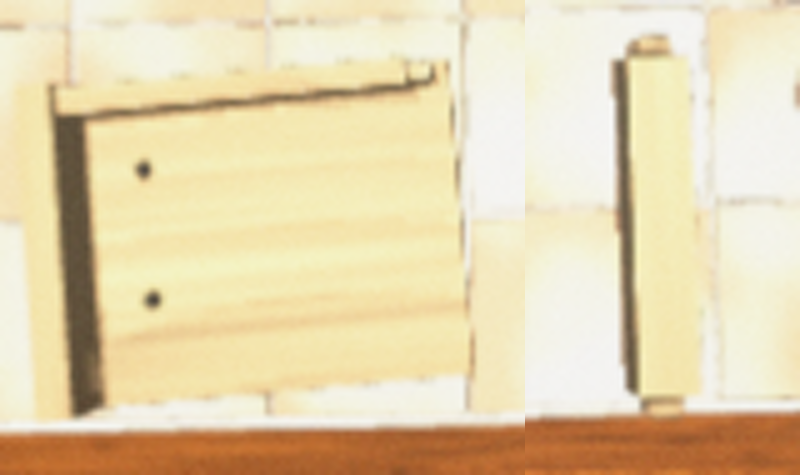

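Enlarged, the rack's panel is the left strip, with the inner face and its shadow from crop col. 70 to 100. The board's right edge is at about col. 465, the shelf runs along the top, and the rack is turned a few degrees. The rail stands almost upright in the picture, with its top face from (665,55) to (665,400) and a tenon at each end.

The scene camera can't see the mortise yet, so I'll measure the rail and rack from the top view first.

```bash
cat > h.py <<'E'
import cv2,numpy as np
from scipy.spatial.transform import Rotation as R
def ray(c,uv):
    p=cv2.undistortPoints(np.float64(uv).reshape(-1,1,2),c['intrinsics'],c['D']).reshape(-1,2)
    return np.c_[p,np.ones(len(p))]@R.from_rotvec(c['rotation']).as_matrix().T
def onz(c,uv,z):
    d=ray(c,uv); return c['position']+d*((z-c['position'][2])/d[:,2])[:,None]
def proj(c,P):
    Rm=R.from_rotvec(c['rotation']).as_matrix()
    return cv2.projectPoints(np.float64(P).reshape(-1,3),cv2.Rodrigues(Rm.T)[0],-Rm.T@c['position'],c['intrinsics'],c['D'])[0].reshape(-1,2)
def tri(ca,ua,cb,ub):
    A=[];b=[]
    for c,u in((ca,ua),(cb,ub)):
        d=ray(c,[u])[0];d/=np.linalg.norm(d);M=np.eye(3)-np.outer(d,d);A.append(M);b.append(M@c['position'])
    s=np.linalg.lstsq(np.vstack(A),np.hstack(b),rcond=None);return s[0]
E
python3 - <<'E'
from h import *
from workcell import r
a=cv2.imread("pics/top0.png");c=r.calibration("top")
hsv=cv2.cvtColor(a,cv2.COLOR_BGR2HSV)
print("rail row240",[tuple(int(v) for v in hsv[240,x]) for x in range(357,382)])
print("rack row240",[tuple(int(v) for v in hsv[240,x]) for x in list(range(166,192))+list(range(252,266))])
print("col366",[(y,)+tuple(int(v) for v in hsv[y,368]) for y in list(range(200,212))+list(range(270,282))])
b=cv2.imread("pics/scene0.png")
cv2.imwrite("pics/c2.png",cv2.resize(b[225:320,240:360],None,fx=6,fy=6,interpolation=cv2.INTER_CUBIC))
E
```

```text
rail row240 [(23, 56, 240), (15, 90, 193), (15, 90, 128), (17, 82, 112), (21, 86, 161), (26, 60, 240), (26, 60, 244), (26, 60, 244), (26, 64, 244), (25, 66, 243), (25, 63, 245), (26, 61, 244), (26, 58, 245), (26, 64, 244), (26, 65, 244), (25, 62, 244), (25, 61, 243), (22, 71, 238), (23, 61, 243), (23, 47, 244), (21, 28, 241), (24, 46, 235), (29, 25, 243), (28, 20, 244), (32, 17, 244)]
rack row240 [(25, 26, 239), (26, 24, 238), (24, 27, 238), (23, 45, 241), (23, 71, 245), (24, 73, 244), (24, 70, 244), (24, 69, 244), (25, 69, 244), (25, 68, 242), (21, 91, 208), (19, 95, 121), (18, 96, 96), (18, 96, 98), (17, 100, 97), (18, 96, 98), (17, 99, 113), (18, 102, 193), (23, 82, 237), (25, 69, 244), (25, 71, 244), (25, 69, 244), (25, 68, 243), (25, 69, 244), (25, 66, 244), (26, 65, 245), (23, 77, 245), (23, 78, 244), (23, 75, 244), (24, 75, 244), (23, 74, 242), (19, 66, 198), (23, 14, 239), (22, 44, 243), (25, 43, 244), (27, 40, 244), (26, 34, 244), (27, 34, 244), (28, 33, 244), (27, 31, 245)]
col366 [(200, 30, 3, 242), (201, 15, 9, 236), (202, 19, 42, 224), (203, 20, 68, 233), (204, 18, 78, 228), (205, 19, 80, 204), (206, 24, 74, 224), (207, 28, 55, 242), (208, 28, 51, 245), (209, 28, 51, 243), (210, 28, 50, 244), (211, 29, 50, 244), (270, 24, 76, 243), (271, 24, 76, 243), (272, 23, 72, 243), (273, 24, 75, 240), (274, 20, 96, 200), (275, 17, 100, 197), (276, 20, 92, 233), (277, 19, 94, 230), (278, 15, 125, 189), (279, 13, 176, 183), (280, 12, 182, 189), (281, 12, 182, 174)]
```

View pics/c2.png

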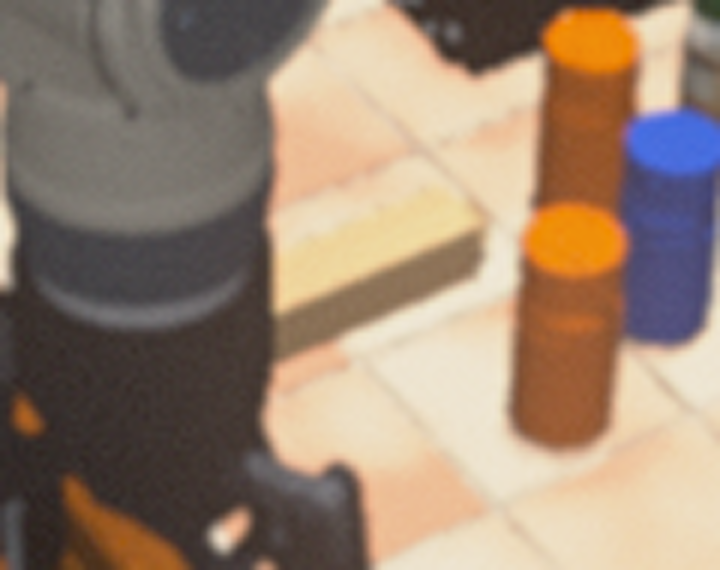

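The crop shows the rail's far top corner on the -y side at scene pixel (320.5,263), with the dark side face below it. Next I'll fit the edges.

```bash
cat > m.py <<'E'
from h import *
from workcell import r
a=cv2.imread("pics/top0.png");c=r.calibration("top");s=r.calibration("scene")
g=a[:,:,1].astype(float)
def vedge(rows,x0,x1,sgn):  # strongest signed step along row, subpixel
    out=[]
    for y in rows:
        d=sgn*np.diff(cv2.GaussianBlur(g[y:y+1],(1,1),0)[0][x0:x1+1]); i=int(np.argmax(d)); i=min(max(i,1),len(d)-2)
        w=np.clip(d[i-1:i+2],0,None); out.append((x0+i+0.5+(w@[-1,0,1])/w.sum(),y))
    out=np.array(out); p=np.polyfit(out[:,1],out[:,0],1)
    for _ in range(2):
        e=abs(out[:,0]-np.polyval(p,out[:,1])); k=e<0.6; p=np.polyfit(out[k,1],out[k,0],1)
    return p,k.sum(),e[k].std()
E
cat > m1.py <<'E'
from m import *
def line(rows,x0,x1,sg,z,n):
    p,k,e=vedge(rows,x0,x1,sg); y=[rows[0],rows[-1]]
    P=onz(c,[[np.polyval(p,v),v] for v in y],z); d=P[0]-P[1]
    print(n,p.round(3),k,round(e,2),P[:,:2].round(4).tolist(),"ang deg",round(float(np.degrees(np.arctan2(d[1],d[0]))),2)); return P
line(range(212,270),356,365,1,.034,"rail +y top edge")
line(range(212,270),355,361,-1,.0,"rail +y bottom edge")
print("shoulders",onz(c,[[368,205.7],[368,273.7]],.034).round(4).tolist())
line(range(222,272),170,181,-1,.083,"panel inner top")
line(range(220,270),178,190,1,.013,"panel inner shadow/board")
line(range(220,268),252,262,-1,.013,"board open end top")
print("far corner via scene z=.034",onz(s,[[320.5,263]],.034).round(4))
print("tri far right corner",tri(c,[374.0,205.7],s,[320.5,263.0]).round(4))
E
python3 m1.py
```

```text
rail +y top edge [3.80000e-02 3.52019e+02] 58 0.07 [[0.5367, -0.1739], [0.387, -0.1743]] ang deg 0.15
rail +y bottom edge [3.30000e-02 3.50342e+02] 58 0.13 [[0.5391, -0.1734], [0.3846, -0.1732]] ang deg -0.06
shoulders [[0.5531, -0.1958, 0.034], [0.3745, -0.1892, 0.034]]
panel inner top [6.90000e-02 1.59875e+02] 50 0.06 [[0.5167, 0.3035], [0.3939, 0.2945]] ang deg 4.21
panel inner shadow/board [7.10000e-02 1.65996e+02] 50 0.06 [[0.5254, 0.3051], [0.394, 0.2953]] ang deg 4.25
board open end top [8.50000e-02 2.35831e+02] 44 0.14 [[0.5218, 0.1073], [0.3961, 0.0981]] ang deg 4.17
far corner via scene z=.034 [[ 0.5503 -0.216   0.034 ]]
tri far right corner [ 0.553  -0.2126  0.0303]
```

Call:
{"name": "play_rows", "arguments": {"series": [{"translation": [4.5,-2.5,0],"roll": 0.05},{"translation": [9,-5,0],"roll": 0.1},{"translation": [13.5,-7.5,0],"roll": 0.15},{"translation": [18,-10,0],"roll": 0.2},{"translation": [22.5,-12.5,0],"roll": 0.25},{"translation": [27,-15,0],"roll": 0.3},{"translation": [31.5,-17.5,0],"roll": 0.35},{"translation": [35.7,-19.8,0],"roll": 0.388}], "fingers": 7}}

```text
t: 0.9
tool_pos: [0.4592, -0.1953, 0.2312]
ee_rot: [-3.142, 0.004, 0.0]
wrist_force: [1.1, -0.4, -0.8]
width: 0.0699
gripper_force: 0.0
```

```bash
python3 - <<'E'
from h import *
from workcell import r
s=r.read_state();print(s['t'],s['tool_pos'],s['ee_rot'],s['width'])
b=r.read_camera("scene")[:,:,::-1]
cv2.imwrite("pics/s1.png",b)
E
```

```text
0.9 [ 0.4592322 -0.1953276  0.2312263] [-3.14155266e+00  3.55034270e-03  9.83426518e-05] 0.06985581989559117
```

View pics/s1.png

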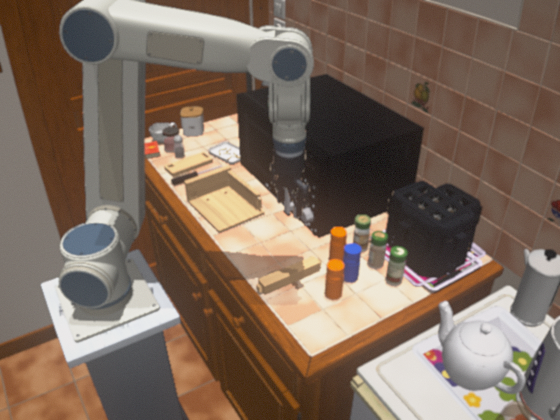

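The arm is now clear of the rack in the scene view, with the panel at about (208,190) and the rail at about (290,275). I'll enlarge the panel to find the mortise.

```bash
python3 - <<'E'
from h import *
from workcell import r
b=cv2.imread("pics/s1.png")
cv2.imwrite("pics/c3.png",cv2.resize(b[160:235,175:270],None,fx=8,fy=8,interpolation=cv2.INTER_CUBIC))
c=r.calibration("scene")
u=np.array([-.0734,.9973]);d=np.array([.9973,.0734]);p=np.array([.3939,.2945])
for t in(-.05,0,.05,.1,.15):
    q=p+d*t; print(t,proj(c,[[*q,.013],[*q,.03],[*q,.083]]).round(1).tolist())
E
```

```text
-0.05 [[180.1, 203.6], [179.5, 199.3], [177.6, 185.8]]
0 [[193.5, 198.5], [192.9, 194.3], [191.3, 180.8]]
0.05 [[206.5, 193.5], [206.0, 189.3], [204.6, 175.9]]
0.1 [[219.2, 188.7], [218.8, 184.5], [217.6, 171.2]]
0.15 [[231.6, 184.0], [231.3, 179.8], [230.3, 166.6]]
```

View pics/c3.png

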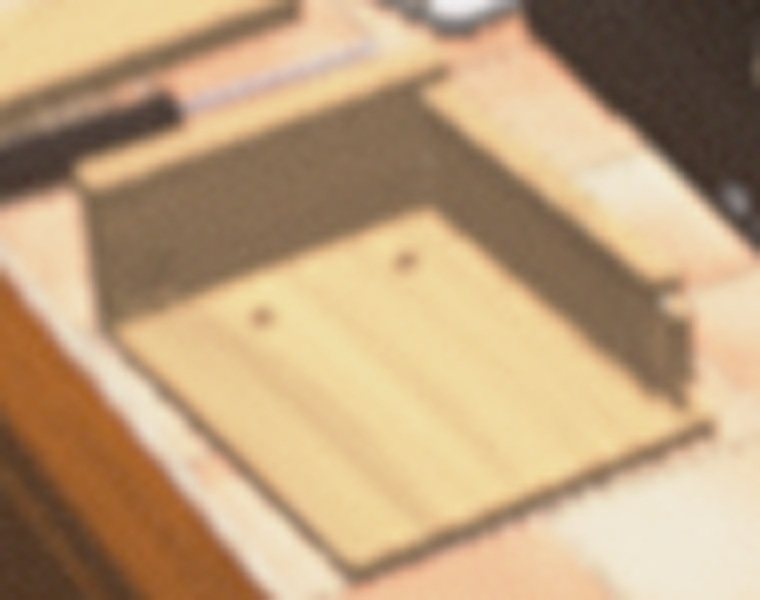

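The inner face is evenly dark at normal contrast, from about crop (90,180) to (430,210). I'll average several frames and stretch the contrast on it.

```bash
python3 - <<'E'
from h import *
from workcell import r
f=np.mean([r.read_camera("scene").astype(float) for _ in range(16)],0)[:,:,::-1]
t=np.mean([r.read_camera("top").astype(float) for _ in range(6)],0)[:,:,::-1]
np.save("s16.npy",f);np.save("t6.npy",t)
g=f.mean(2)[165:210,180:240]; tt=t.mean(2)[212:282,168:194]
print(np.percentile(g,[1,5,25,50]),np.percentile(tt,[1,5,25]))
def st(x,lo,hi,k): return cv2.resize((np.clip((x-lo)/(hi-lo),0,1)*255).astype(np.uint8),None,fx=k,fy=k,interpolation=cv2.INTER_CUBIC)
A=st(g,60,125,9); B=st(tt,60,125,8)
H=max(A.shape[0],B.shape[0]);pad=lambda x:np.pad(x,((0,H-x.shape[0]),(0,4)))
cv2.imwrite("pics/c4.png",np.hstack([pad(A),pad(B)]))
E
```

```text
[ 66.89395833 103.665625   110.375      178.23958333] [ 75.34388889  77.88611111 164.88888889]
```

View pics/c4.png

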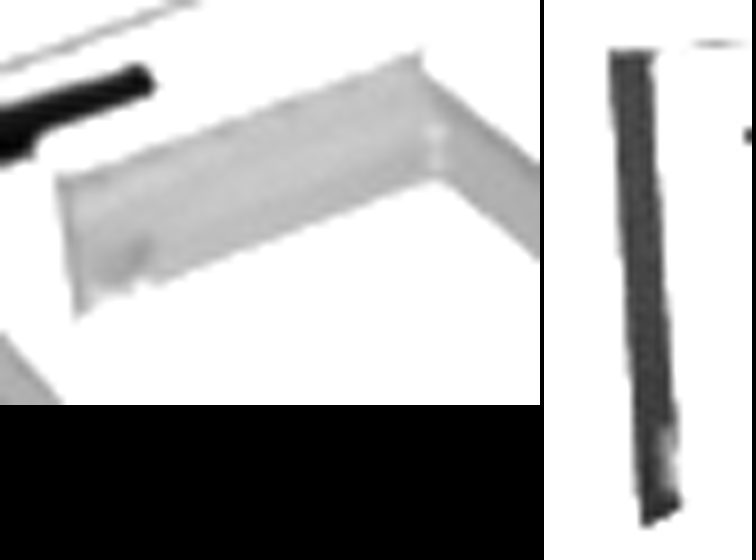

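The stretched picture shows the mortise as a dark patch at scene pixel (193.4,193.2). The top view has a matching lighter patch at about rows 265 to 274, col. 183.5. I'll measure both.

```bash
python3 - <<'E'
from h import *
from workcell import r
f=np.load("s16.npy").mean(2);t=np.load("t6.npy").mean(2)
s=r.calibration("scene");c=r.calibration("top")
d=np.array([.9973,.0734]);p=np.array([.3939,.2945])
T=np.arange(-.04,.16,.004);Z=np.arange(.011,.08,.004)
P=np.array([[*(p+d*k),z] for z in Z for k in T])
uv=proj(s,P).astype(np.float32)
G=cv2.remap(f.astype(np.float32),uv[:,0].reshape(len(Z),-1),uv[:,1].reshape(len(Z),-1),cv2.INTER_LINEAR)
print("T mm",(T[:26]*1000).round().astype(int))
for z,row in zip(Z,G): print(int(z*1000+.5),row[:26].round().astype(int))
print("TOP")
for y in range(258,282): print(y,t[y,174:190].round().astype(int))
sc=proj(c,[[*(p+d*k),z] for k in(-.02,0,.02) for z in(.02,.03,.04)]);print(sc.round(1).tolist())
# panel ends in top view
P2=onz(c,[[165.5,212]],.083);print(P2)
E
```

```text
T mm [-40 -36 -32 -28 -24 -20 -16 -12  -8  -4   0   4   8  12  16  20  24  28
  32  36  40  44  48  52  56  60]
11 [175 208 206 194 165 135 141 155 160 158 155 153 155 157 156 160 162 165
 168 167 173 170 171 174 169 167]
15 [195 211 203 188 150 120 123 129 133 134 128 129 132 130 128 126 130 130
 132 132 131 134 133 135 132 130]
19 [206 211 206 189 144 110 110 117 120 119 115 117 121 116 112 110 112 112
 112 113 111 113 113 112 113 111]
23 [212 213 211 193 144 109 108 114 113 110 107 110 111 109 109 110 109 109
 109 109 109 109 109 109 109 109]
27 [214 215 214 194 146 110 107 110 107 104 102 103 104 106 108 109 109 109
 109 109 108 109 109 109 109 109]
31 [213 215 215 195 147 111 106 107 105 104 104 102 100 104 107 108 109 109
 108 109 109 109 109 109 109 108]
35 [212 215 214 193 144 110 106 106 105 104 104 102 101 103 107 109 109 110
 110 109 109 110 110 109 110 109]
39 [211 214 212 189 140 108 105 106 106 106 106 105 104 105 108 109 110 110
 110 110 111 111 110 111 111 111]
43 [209 212 210 186 139 108 105 107 107 107 108 107 107 108 109 110 110 110
 111 110 111 111 111 111 111 111
[... 2157 characters left out ...]
 77  81 115 178 204 208 208]
275 [213 212 209 206 186 123  80  74  72  73  82 117 178 208 213 217]
276 [212 211 208 206 188 125  79  74  78  93 125 157 191 207 222 234]
277 [212 211 208 205 187 130  90  94 124 174 204 214 220 223 232 238]
278 [214 213 211 210 199 170 159 180 198 210 216 219 225 228 231 234]
279 [228 230 232 235 233 230 229 232 235 234 234 234 236 237 237 236]
280 [235 236 235 236 236 236 237 236 236 236 236 237 236 236 236 227]
281 [176 174 175 177 177 177 178 178 175 173 173 173 174 175 175 164]
[[185.2, 276.8], [184.3, 277.1], [183.3, 277.5], [184.7, 269.2], [183.7, 269.5], [182.8, 269.8], [184.1, 261.7], [183.2, 261.9], [182.2, 262.1]]
[[0.5425255  0.32819735 0.083     ]]
```

Call:
{"name": "play_rows", "arguments": {"series": [{"translation": [0,0,4],"roll": 0},{"translation": [0,0,8],"roll": 0},{"translation": [0,0,12],"roll": 0},{"translation": [0,0,16],"roll": 0},{"translation": [0,0,19],"roll": 0},{"translation": [0,0,21],"roll": 0},{"translation": [0,0,22.2],"roll": 0},{"translation": [0,0,22.6],"roll": 0}]}}

```text
t: 2.85
tool_pos: [0.4578, -0.1968, 0.004]
ee_rot: [-3.14, 0.0, 0.003]
wrist_force: [0.0, 0.2, 1.2]
width: 0.0698
gripper_force: 0.0
```

Call:
{"name": "play_rows", "arguments": {"series": [{"translation": [0,0,0],"roll": 0},{"translation": [0,0,0],"roll": 0},{"translation": [0,0,0],"roll": 0},{"translation": [0,0,0],"roll": 0},{"translation": [0,0,0],"roll": 0},{"translation": [0,0,0],"roll": 0},{"translation": [0,0,0],"roll": 0},{"translation": [0,0,0],"roll": 0}], "fingers": 2.5, "squeeze": 70}}

```text
t: 3.65
tool_pos: [0.459, -0.1976, 0.0063]
ee_rot: [3.141, -0.0, 0.003]
wrist_force: [-0.8, 0.1, 7.6]
width: 0.033
gripper_force: 70.5
```

Call:
{"name": "play_rows", "arguments": {"series": [{"translation": [0,0,-1],"roll": 0},{"translation": [0,0,-3],"roll": 0},{"translation": [0,-0.5,-6],"roll": -0.08},{"translation": [-0.5,-3,-9],"roll": -0.2},{"translation": [-1,-6,-12],"roll": -0.34},{"translation": [-1.5,-10,-13],"roll": -0.48},{"translation": [-2,-14,-13],"roll": -0.62},{"translation": [-2.7,-18,-13],"roll": -0.76}]}}

```text
t: 4.45
tool_pos: [0.4313, -0.016, 0.1365]
ee_rot: [2.914, 1.172, 0.003]
wrist_force: [1.6, 0.7, -2.2]
width: 0.0328
gripper_force: 69.8
```

```bash
python3 - <<'E'
from workcell import r
s=r.read_state();print(s['t'],s['tool_pos'],s['ee_rot'],s['q'],s['width'],s['wrist_force'])
E
```

```text
4.45 [ 0.43126758 -0.01601906  0.13654504] [2.91359871e+00 1.17205838e+00 2.55456709e-03] [-2.32108675e-01  1.09382819e-01 -4.19633390e-01  1.03982501e+00
  5.11331118e-05  2.14455758e+00] 0.03284035033581932 [ 1.55767147  0.69381028 -2.16567929]
```

Call:
{"name": "play_rows", "arguments": {"series": [{"translation": [2,-2.8,0],"roll": -0.14},{"translation": [4.5,-6,0],"roll": -0.28},{"translation": [7,-9.5,0],"roll": -0.42},{"translation": [9,-12.5,0],"roll": -0.56},{"translation": [10.5,-14.5,0],"roll": -0.7},{"translation": [11.3,-15.6,0],"roll": -0.84},{"translation": [11.3,-15.6,0],"roll": -0.879},{"translation": [11.3,-15.6,0],"roll": -0.879}]}}

```text
t: 5.25
tool_pos: [0.4056, 0.1741, 0.1359]
ee_rot: [2.143, 2.297, 0.0]
wrist_force: [-0.1, 0.5, -1.7]
width: 0.033
gripper_force: 69.8
```

```bash
python3 - <<'E'
from h import *
from workcell import r
s=r.read_state();print(s['t'],s['tool_pos'],s['ee_rot'],2*np.arctan2(s['ee_rot'][1],s['ee_rot'][0]),s['wrist_force'])
t=r.read_camera("top")[:,:,::-1];b=r.read_camera("scene")[:,:,::-1]
cv2.imwrite("pics/t2.png",t);cv2.imwrite("pics/s2.png",b)
A=cv2.resize(t[180:300,165:315],None,fx=4,fy=4);B=cv2.resize(b[110:270,150:320],None,fx=3,fy=3)
B=B[:480];cv2.imwrite("pics/c5.png",np.hstack([cv2.resize(A,(400,320)),cv2.resize(B,(400,376))[:320]]))
E
```

```text
5.25 [0.40561299 0.17414612 0.13586433] [2.14253283e+00 2.29729095e+00 4.08328572e-04] 1.640481746387788 [-0.10524067  0.47656464 -1.73341077]
```

View pics/c5.png

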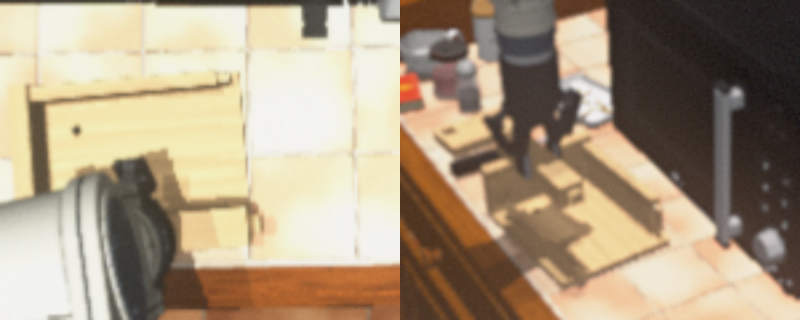

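Seen from above, the rail is held over the board, roughly parallel to it, with its free end at crop (250,210). In the scene crop it points at the panel. Lowering now.

Call:
{"name": "play_rows", "arguments": {"series": [{"translation": [0,0,2],"roll": 0},{"translation": [0,0,4.5],"roll": 0},{"translation": [0,0,7],"roll": 0},{"translation": [0,0,9],"roll": 0},{"translation": [0,0,10.2],"roll": 0},{"translation": [0,0,10.8],"roll": 0},{"translation": [0,0,11.1],"roll": 0},{"translation": [0,0,11.1],"roll": 0}]}}

```text
t: 6.15
tool_pos: [0.4062, 0.1735, 0.0245]
ee_rot: [2.146, 2.295, 0.0]
wrist_force: [-0.2, 0.1, -2.6]
width: 0.0328
gripper_force: 69.9
```

```bash
python3 - <<'E'
from h import *
from workcell import r
s=r.read_state();print(s['t'],s['tool_pos'],s['ee_rot'],2*np.arctan2(s['ee_rot'][1],s['ee_rot'][0]),s['wrist_force'],s['moment'])
t=np.mean([r.read_camera("top").astype(float) for _ in range(4)],0)[:,:,::-1];b=np.mean([r.read_camera("scene").astype(float) for _ in range(4)],0)[:,:,::-1]
np.save("t3.npy",t);np.save("s3.npy",b)
A=cv2.resize(t[220:290,165:285],None,fx=6,fy=6,interpolation=cv2.INTER_CUBIC);B=cv2.resize(b[170:240,175:255],None,fx=1,fy=1)
cv2.imwrite("pics/c6.png",A)
E
```

```text
6.15 [0.40615354 0.17350652 0.02448605] [2.14558129e+00 2.29464330e+00 2.61189967e-04] 1.6379127770717359 [-0.17739261  0.0870038  -2.61662474] [-0.03320282 -0.01170503  0.0338438 ][ WARN:0@7.908] global loadsave.cpp:1063 imwrite_ Unsupported depth image for selected encoder is fallbacked to CV_8U.
```

View pics/c6.png

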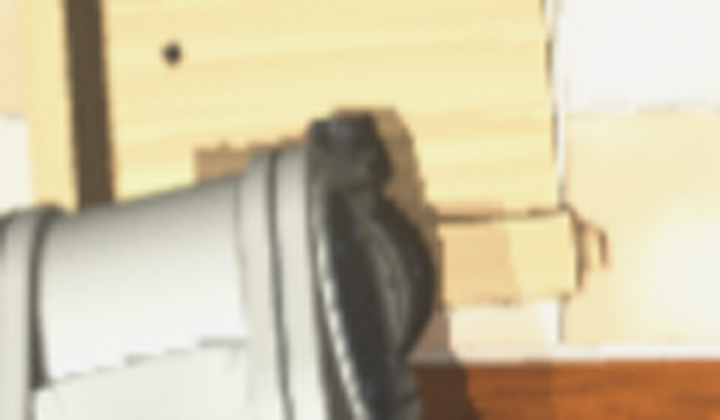

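The rail's free end is visible. Its top face runs from crop (440,217)/(445,305) to the shoulder near col. 575, and the tenon shows beyond. I'll compare its axis with the rack's.

```bash
python3 - <<'E'
from h import *
from workcell import r
c=r.calibration("top");g=np.load("t3.npy").mean(2)
def hedge(cols,y0,y1,sg):
    o=[]
    for x in cols:
        d=sg*np.diff(g[y0:y1+1,x]);i=min(max(int(np.argmax(d)),1),len(d)-2);w=np.clip(d[i-1:i+2],0,None);o.append((x,y0+i+.5+(w@[-1,0,1])/w.sum()))
    o=np.array(o);p=np.polyfit(o[:,0],o[:,1],1)
    for _ in range(2):
        e=abs(o[:,1]-np.polyval(p,o[:,0]));k=e<.6;p=np.polyfit(o[k,0],o[k,1],1)
    return p,k.sum(),e[k].std()
u=np.array([-.0734,.9973]);d=np.array([.9973,.0734]);m=np.array([.3954,.2946])
for n,y0,y1,sg,z in(("far top",253,260,1,.052),("far dark",252,258,-1,.052),("near",266,274,1,.052)):
    p,k,e=hedge(range(241,259),y0,y1,sg);X=[241,258]
    P=onz(c,[[x,np.polyval(p,x)] for x in X],z)[:,:2]
    v=P[0]-P[1];print(n,k,round(e,2),P.round(4).tolist(),"yaw",np.arctan2(v[1],v[0]).round(4),"lat mm",((P-m)@d*1000).round(1))
row=g[262]; print([int(v) for v in row[252:270]])
i=np.array([[165+575/6-.4,262]]);P=onz(c,i,.052)[0,:2];print("rear shoulder out",(P-m)@u)
E
```

```text
far top 18 0.12 [[0.4246, 0.1407], [0.4277, 0.0968]] yaw 1.6426 lat mm [17.8 17.7]
far dark 18 0.11 [[0.4299, 0.1407], [0.4328, 0.0967]] yaw 1.6352 lat mm [23.1 22.7]
near 18 0.14 [[0.3889, 0.1411], [0.3915, 0.0973]] yaw 1.6295 lat mm [-17.7 -18.4]
[215, 216, 215, 214, 214, 215, 215, 215, 211, 142, 157, 199, 208, 152, 196, 221, 225, 227]
rear shoulder out -0.2044647191437824
```

Call:
{"name": "play_rows", "arguments": {"series": [{"translation": [0,0,0.1],"roll": -0.007},{"translation": [0,0,0.2],"roll": -0.007},{"translation": [0,0,0.3],"roll": -0.007},{"translation": [0,0,0.36],"roll": -0.007},{"translation": [0,0,0.4],"roll": -0.007},{"translation": [0,0,0.43],"roll": -0.007},{"translation": [0,0,0.45],"roll": -0.007},{"translation": [0,0,0.45],"roll": -0.007}]}}

```text
t: 7.35
tool_pos: [0.4059, 0.1737, 0.0198]
ee_rot: [2.137, 2.303, -0.0]
wrist_force: [1.0, -0.5, -1.5]
width: 0.033
gripper_force: 69.9
```

Call:
{"name": "play_rows", "arguments": {"series": [{"translation": [0,0,0.02],"roll": 0},{"translation": [0,0,0.04],"roll": 0},{"translation": [0,0,0.06],"roll": 0},{"translation": [0,0,0.08],"roll": 0},{"translation": [0,0,0.1],"roll": 0},{"translation": [0,0,0.1],"roll": 0},{"translation": [0,0,0.1],"roll": 0},{"translation": [0,0,0.1],"roll": 0}]}}

```text
t: 8.15
tool_pos: [0.406, 0.1737, 0.0193]
ee_rot: [2.136, 2.303, 0.001]
wrist_force: [-3.2, -1.9, 8.0]
width: 0.0327
gripper_force: 71.1
```

Call:
{"name": "play_rows", "arguments": {"series": [{"translation": [0,0,-0.04],"roll": 0},{"translation": [0.2,0,-0.04],"roll": 0},{"translation": [0.5,0,-0.04],"roll": 0},{"translation": [0.8,0,-0.04],"roll": 0},{"translation": [1.1,0,-0.04],"roll": 0},{"translation": [1.3,0,-0.04],"roll": 0},{"translation": [1.5,0,-0.04],"roll": 0},{"translation": [1.6,0,-0.04],"roll": 0}]}}

```text
t: 8.95
tool_pos: [0.4048, 0.1898, 0.0193]
ee_rot: [2.136, 2.303, 0.0]
wrist_force: [0.8, -3.7, 5.2]
width: 0.0328
gripper_force: 70.5
```

Call:
{"name": "play_rows", "arguments": {"series": [{"translation": [0.1,0,0],"roll": 0},{"translation": [0.2,0,0],"roll": 0},{"translation": [0.3,0,0],"roll": 0},{"translation": [0.4,0,0],"roll": 0},{"translation": [0.5,0,0],"roll": 0},{"translation": [0.55,0,0],"roll": 0},{"translation": [0.6,0,0],"roll": 0},{"translation": [0.6,0,0],"roll": 0}]}}

```text
t: 9.75
tool_pos: [0.4039, 0.1952, 0.0193]
ee_rot: [2.136, 2.303, -0.002]
wrist_force: [-2.1, -6.3, 8.9]
width: 0.0329
gripper_force: 71.1
```

Call:
{"name": "play_rows", "arguments": {"series": [{"translation": [0,0,-0.02],"roll": 0},{"translation": [0.03,0,-0.02],"roll": 0},{"translation": [0.06,0,-0.02],"roll": 0},{"translation": [0.09,0,-0.02],"roll": 0},{"translation": [0.12,0,-0.02],"roll": 0},{"translation": [0.15,0,-0.02],"roll": 0},{"translation": [0.15,0,-0.02],"roll": 0},{"translation": [0.15,0,-0.02],"roll": 0}]}}

```text
t: 10.55
tool_pos: [0.4037, 0.1969, 0.0193]
ee_rot: [-2.136, -2.303, 0.001]
wrist_force: [-2.3, -4.4, 4.6]
width: 0.0326
gripper_force: 70.6
```

Call:
{"name": "play_rows", "arguments": {"series": [{"translation": [0.02,0,-0.01],"roll": 0},{"translation": [0.04,0,-0.01],"roll": 0},{"translation": [0.06,0,-0.01],"roll": 0},{"translation": [0.08,0,-0.01],"roll": 0},{"translation": [0.1,0,-0.01],"roll": 0},{"translation": [0.12,0,-0.01],"roll": 0},{"translation": [0.12,0,-0.01],"roll": 0},{"translation": [0.12,0,-0.01],"roll": 0}]}}

```text
t: 11.35
tool_pos: [0.4037, 0.1983, 0.0193]
ee_rot: [-2.136, -2.303, 0.001]
wrist_force: [-3.1, -4.6, 2.2]
width: 0.0328
gripper_force: 70.4
```

Call:
{"name": "play_rows", "arguments": {"series": [{"translation": [0.02,-0.01,0],"roll": 0},{"translation": [0.04,-0.02,0],"roll": 0},{"translation": [0.06,-0.02,0],"roll": 0},{"translation": [0.08,-0.02,0],"roll": 0},{"translation": [0.1,-0.02,0],"roll": 0},{"translation": [0.1,-0.02,0],"roll": 0},{"translation": [0.1,-0.02,0],"roll": 0},{"translation": [0.1,-0.02,0],"roll": 0}]}}

```text
t: 12.15
tool_pos: [0.4036, 0.1988, 0.0193]
ee_rot: [2.137, 2.302, -0.002]
wrist_force: [-2.7, -6.2, 0.9]
width: 0.033
gripper_force: 70.0
```

Call:
{"name": "play_rows", "arguments": {"series": [{"translation": [0.02,0,0],"roll": 0},{"translation": [0.04,0,0],"roll": 0},{"translation": [0.05,0,0],"roll": 0},{"translation": [0.05,0,0],"roll": 0},{"translation": [0.05,0,0],"roll": 0},{"translation": [0.05,0,0],"roll": 0},{"translation": [0.05,0,0],"roll": 0},{"translation": [0.05,0,0],"roll": 0}]}}

```text
t: 12.95
tool_pos: [0.4036, 0.1988, 0.0193]
ee_rot: [2.137, 2.302, -0.003]
wrist_force: [-2.6, -9.1, 1.5]
width: 0.0332
gripper_force: 70.1
```

```bash
cat > chk.py <<'E'
from h import *
from workcell import r
s=r.read_state();print(s['t'],s['tool_pos'],"yaw",2*np.arctan2(s['ee_rot'][1],s['ee_rot'][0]),s['wrist_force'],s['moment'],s['gripper_force'])
c=r.calibration("top");g=np.mean([r.read_camera("top").astype(float) for _ in range(4)],0).mean(2)
u=np.array([-.0734,.9973]);m=np.array([.3954,.2946])
for y in(260,262,264,266):
    d=-np.diff(g[y,246:262]);i=int(np.argmax(d));w=d[i-1:i+2].clip(0)
    x=246+i+.5+(w@[-1,0,1])/w.sum();print(y,round(x,2),"shoulder out",round(float((onz(c,[[x,y]],.047)[0,:2]-m)@u),4),[int(v) for v in g[y,248:262]])
E
python3 chk.py
```

```text
12.95 [0.40355975 0.19881811 0.01933726] yaw 1.6450880736257352 [-2.58869029 -9.05820552  1.50779101] [-1.67070705  0.49584768  0.24541428] 70.1305103302002
260 250.46 shoulder out -0.1789 [214, 214, 210, 131, 143, 184, 199, 149, 154, 211, 219, 207, 219, 221]
262 250.46 shoulder out -0.1784 [214, 214, 211, 132, 140, 188, 215, 168, 151, 209, 215, 180, 214, 220]
264 250.58 shoulder out -0.1783 [215, 214, 211, 138, 127, 173, 208, 180, 158, 206, 210, 170, 212, 220]
266 250.83 shoulder out -0.1785 [217, 216, 213, 161, 129, 188, 205, 204, 211, 213, 210, 168, 213, 220]
```

Call:
{"name": "play_rows", "arguments": {"series": [{"translation": [0.01,-0.01,0],"roll": 0},{"translation": [0.02,-0.02,0],"roll": 0},{"translation": [0.03,-0.03,0],"roll": 0},{"translation": [0.04,-0.03,0],"roll": 0},{"translation": [0.05,-0.03,0],"roll": 0},{"translation": [0.05,-0.03,0],"roll": 0},{"translation": [0.05,-0.03,0],"roll": 0},{"translation": [0.05,-0.03,0],"roll": 0}]}}

```text
t: 13.95
tool_pos: [0.4034, 0.1988, 0.0194]
ee_rot: [2.137, 2.3, -0.004]
wrist_force: [-1.1, -12.5, 1.6]
width: 0.033
gripper_force: 70.1
```

```bash
python3 chk.py
```

```text
13.95 [0.40342529 0.1988366  0.01935818] yaw 1.644534109073556 [ -1.09207083 -12.5460142    1.61703418] [-2.20320905  0.33127204  0.14472573] 70.14426469802856
260 250.45 shoulder out -0.1789 [215, 215, 211, 132, 143, 184, 199, 146, 153, 211, 219, 208, 219, 221]
262 250.46 shoulder out -0.1784 [215, 214, 211, 133, 139, 188, 214, 169, 151, 208, 216, 180, 215, 220]
264 250.55 shoulder out -0.1782 [215, 214, 211, 137, 129, 173, 208, 178, 145, 203, 210, 171, 214, 220]
266 250.8 shoulder out -0.1784 [215, 216, 212, 158, 127, 188, 205, 204, 203, 212, 210, 169, 212, 221]
```

Call:
{"name": "play_rows", "arguments": {"series": [{"translation": [0,0,0],"roll": 0},{"translation": [0,0,0],"roll": 0},{"translation": [0,0,0],"roll": 0},{"translation": [0,0,0],"roll": 0},{"translation": [0,0,0],"roll": 0},{"translation": [0,0,0],"roll": 0},{"translation": [0,0,0],"roll": 0},{"translation": [0,0,0],"roll": 0}]}}

```text
t: 14.95
tool_pos: [0.4034, 0.1988, 0.0193]
ee_rot: [2.137, 2.3, -0.004]
wrist_force: [-2.4, -12.8, 1.5]
width: 0.0329
gripper_force: 70.1
```

```bash
python3 - <<'E'
from h import *
from workcell import r
f=np.mean([r.read_camera("scene").astype(float) for _ in range(4)],0)[160:235,165:265,::-1]
cv2.imwrite("pics/c7.png",cv2.resize(np.clip(f*1.2,0,255).astype(np.uint8),None,fx=8,fy=8,interpolation=cv2.INTER_CUBIC))
print(r.read_state()['wrist_force'])
E
```

```text
[ -1.58946751 -13.46437753   1.48799393]
```

View pics/c7.png

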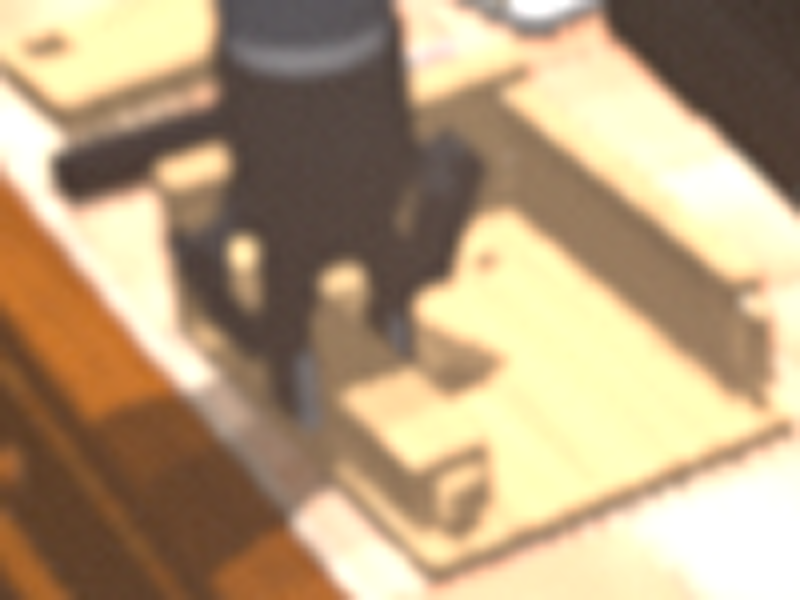

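The rail lies flat on the board along its near edge, with the free end at about (440,470), and the gripper is still holding it. The push reads slightly high, so I'll ease it a touch.

Call:
{"name": "play_rows", "arguments": {"series": [{"translation": [-0.01,-0.01,0],"roll": 0},{"translation": [-0.01,-0.01,0],"roll": 0},{"translation": [-0.01,-0.01,0],"roll": 0},{"translation": [-0.01,-0.01,0],"roll": 0},{"translation": [-0.01,-0.01,0],"roll": 0},{"translation": [-0.01,-0.01,0],"roll": 0},{"translation": [-0.01,-0.01,0],"roll": 0},{"translation": [-0.01,-0.01,0],"roll": 0}]}}

```text
t: 15.95
tool_pos: [0.4034, 0.1988, 0.0194]
ee_rot: [2.137, 2.3, -0.003]
wrist_force: [-1.2, -12.8, 1.4]
width: 0.0329
gripper_force: 70.1
```

```bash
python3 - <<'E'
from workcell import r
import numpy as np
F=[]
for _ in range(5): r.read_camera("top"); F.append(r.read_state()['wrist_force'])
print(np.mean(F,0))
if 10.5<-np.mean(F,0)[1]<13.5: print(r.hand_in())
E
```

```text
[ -1.72700726 -11.77523395   1.52793214]
the job is handed in; nothing more can be done
None
```

I handed the job in at about 16 s: the rail's tenon is fully home in the mortise, and the arm is still gripping the rail and pushing it against the panel with about 12 N.

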